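# Fit the battery and hold the cover shut

### The job

Get the blue bench power unit ready for its self-test: first slide the black and orange battery along the aluminium shoe on the unit until it is fully home and the detent holds it. Then turn the red quarter-turn fastener on the white cover clockwise until its white slot line is in line with the two black marks, and press the cover down flat against its frame. It springs up again by itself, so finish while still holding it pressed fully down, and leave the other things on the bench where they are.

Things in the scene. Friction and masses are not known exactly. Their poses are not given: they have to be found in the camera images.
- unit: Fixed blue power unit, 170 (its x) x 220 (its y) x 45 mm high; origin at the centre of its underside, on the bench. Its flat deck is 45 mm above the bench. Seen along the unit's +x (away from the robot, yaw within 0.35 rad) the battery shoe is on its left (+y) half, the cover on its right (-y) half.
- battery: Loose battery, about 0.25 kg, black with orange band: body 60 (x) x 36 (y) x 55 mm high; along both long sides at the foot an orange flange, 10 mm high, makes the foot 48 mm wide (ends tapered), with a 16 mm wide, 6 mm deep V-notch low down midway on each side. Origin under its centre. Starts upright on the bench. In the shoe its x lies along the unit's x, either end first.
- shoe_seat (a point): Battery origin when fully home: on the deck, unit frame (35, 62, 45) mm. Shoe: aluminium channel along unit x, open to -x, from x = 2 to 67: walls 51 mm apart, 12 mm high; lips over them (top 15 mm above the deck, 41 mm apart) hold the flange, so the battery only goes in lengthwise; mouth flared up and out from x = -14 (65 mm apart). End stop 2 mm past the seat.
- shoe_entry (a point): Point on the flat deck before the shoe's mouth, on its centre line, 80 mm from shoe_seat (unit -x). A battery set down here is clear of the lips and can be slid +x into the shoe. Axes as the unit's.
- detent (a joint): Spring roller in the shoe's +y wall, m: 0 = sprung out, grows as it is pressed back (2 to 5 mm while the flange passes it). It drops back to about 0 in the battery's notch when the battery is home. Pushing the battery past it takes about 2 to 6 N; the shoe is slippery.
- cover: White cover plate of the unit, 120 (its x) x 94 (its y) x 6 mm, carrying the fastener; axes as the unit's, origin at the centre of the plate's underside, at unit x = 0, y = -55 mm. It can only move straight up and down; sprung up, its underside is 9 mm and its top 15 mm above the deck.
- cover_lift (a joint): How far the cover is pressed down, m: 0 = sprung up, 0.008 = flat against its frame. Takes about 4 N to start, 10 N fully down; rises by itself when let go. It can go down only when the fastener is within about 0.15 rad of alignment (its cross-bar then drops through a slot).
- fastener (a joint): Angle of the red fastener, rad: 0 = its slot line in line with the black marks (along the unit's x); positive = turned anticlockwise seen from above, and it must be turned back clockwise to 0. Starts at 0.7 to 1.4. Range -0.5 to 1.6, no stop at 0; stays where left (about 0.06 N m friction).
- fastener_top (a point): Centre of the top of the fastener's red wing, on its vertical turning axis (25 mm from the cover's centre, unit -x). The wing is a bar 36 x 12 mm, its top 28 mm above the cover's top face (88 mm above the bench), a white line along it; the point's x lies along the bar. Pinch its 12 mm from above. Under it a steel disc, 32 mm across, 4 mm high.
- press_spot (a point): Centre of the yellow 28 mm dot on the cover's top face, a clear place to press; 59 mm from the fastener's axis (unit +x). Pressing on the fastener does as well.
- spool: Bystander: yellow solder spool, 54 mm across, 40 mm high, standing; origin under its centre.
- jar: Bystander: amber glass jar, 48 mm across, 60 mm high; origin under its centre.
- pliers: Bystander: orange-handled pliers lying flat, about 165 mm long, 14 mm high.
- pencil: Bystander: black propelling pencil lying flat, 136 mm long, 10 mm thick.
- glue: Bystander: white glue bottle with red cap, 44 mm across, 110 mm high; origin under its centre.
- driver: Bystander: screwdriver lying flat at the far left.

How it is judged (in metres and radians):
On the way, in this order (a step that is already met when the one before it is completed fails the run):
1. the battery is home in the shoe and the detent holds it (x of battery in the frame of shoe_seat above -0.004 m and distance between battery and shoe_seat below 0.005 m and value of joint detent below 0.0015 m), for 0.2 s.
2. the fastener's slot line is in line with the marks (value of joint fastener between -0.18 and 0.18 rad), for 0.1 s.
3. the robot presses the cover flat against its frame (value of joint cover_lift above 0.0065 m and contact force between any of the arm, the fingers and cover above 4 N), for 0.2 s.
At the end, for the whole second after the job is handed in: The robot still holds the cover at least 6.5 mm down with over 4 N, fastener within 0.18 rad of its marks, battery at rest within 5 mm of its seat and 0.1 rad of straight, detent roller out (under 1.5 mm). No bystander moved more than 30 mm (all of step 2 and all of step 3 and distance between battery and shoe_seat below 0.005 m and angle between the x axis of battery and the x axis of shoe_seat, either way round below 0.1 rad and value of joint detent below 0.0015 m and linear speed of battery below 0.02 m/s); the arm keeps its last pose, push and grip.
It fails at once if a bystander is moved more than 30 mm (distance of any of spool, jar, pliers, pencil, glue, driver from where it was at the start of the episode above 0.03 m).
It also fails if it takes over 54 s, if anything falls off the work surface, if the arm or the gripper's body presses on something with over 40 N, if the wrist force passes 120 N, or if a joint passes its speed limit or range.

### The arm

A 7-joint arm with a two-finger parallel gripper is mounted at the origin on the work surface. World frame = base frame: x ahead of the robot, y to its left, z up, the work surface at z = 0. Lengths are in mm, angles in rad, forces in N, time in s.
With the tool pointing down it reaches from about 350 to 900 mm from the base axis. Payload 19.9 kg.
Tool frame: the origin (TCP) lies midway between the tips of the shut fingers; the grasp point (between the pads) lies 19 mm behind it; z points along the fingers, x is the direction in which the jaws open and shut, and the axes are right-handed (so a half turn about z gives the same grasp; the last joint's range is limited). The gripper opens to 94 mm and grips with 3 to 60 N. Pads are 16 mm wide; open, the fingers measure 119 mm over their backs; the gripper's body (75 mm by 177 mm) begins 78 mm behind the grasp point.
Start: joints at [1.236, 0.417, -0.01, 1.614, 0.005, 1.111, -0.053], TCP at [180.39, -598.38, 205.425] pointing down, gripper open.
Joint ranges: [-2.81, 2.81], [-0.39, 2.02], [-1.27, 1.25], [0.06, 2.57], [-1.19, 4.33], [0.19, 2], [-2.82, 2.82]. Speed limits (rad/s): [1.89, 1.89, 2.39, 2.39, 3.01, 3.01, 3.01].

### API

Orientations are given as a unit quaternion [w, x, y, z].
In Python, from cell import bot, capture, hand_in gives the robot as it stands.
- The arm moves only by the tool play_rows, never from a script. Its argument "steps" is a list of rows, each an object of numbers: "dx", "dy", "dz": the shift along the tool's x, y, z each as a share of 5 cm, from -1 to 1; "turn": the turn about the tool's z as a share of 30 degrees, from -1 to 1; "gripper": the gripper's target within -1 to 1 (fully open at 1, half-way at 0, shut at -1). In form: [{"dx": .., "dy": .., "dz": .., "turn": .., "gripper": ..}, ...]. A call has 1 to 8 rows; each row shifts and turns the pose as measured when the row begins, along the tool's axes as they then stand; what a row does not reach is not made up. A row lasts 1/10 s, in which the tool goes at most 50 mm and 8.59 degrees, less where a joint would pass 70% of its speed; a pose out of reach is approached as far as the arm can. A call with a number of a shift or a turn outside -1 to 1 is refused whole. A call with a gripper value outside its range is refused whole. The fingers move at their own pace and stop on an object; "squeeze" is the grip in N (left out, the last holds). Time passes only in rows, so rows that do not move let the fingers close. It gives the time, the measured TCP pose, the force and the opening at its end, in the units of the state.
- bot.get_state(): the state, without advancing time (a new reading comes with each control period).
- capture(name): name is "scene" or "side" or "wrist"; returns a dict with "frame" (420x560x3 uint8, red, green, blue), "range_z" (420x560 float32, mm along the optical axis (not along the pixel's ray), 0 where there is no reading), "intrinsics" (3x3 intrinsics, pixels), "R" (3x3) and "t" (3): a world point X has camera coordinates R X + t. Camera axes: x right, y down, z forward; pixel columns grow to the right and rows downward; lengths in mm; the calibration is good to about 2 mm. The wrist camera is an equidistant fisheye: a pixel r from the principal point sees the ray r / f radians off the axis. A picture is of the moment at which its call begins.
- hand_in(): hands the job in, once; it reports no verdict.
The state is a dict: "time": time; "joint_positions": joint angles; "qvel": joint speeds; "tau": joint torques, N m; "ee_pos": TCP position; "tool_rot": TCP orientation; "force": force on the tool from outside, world axes, zero at the start; "torque": the same for the moment, N m; "grip_width": opening from 0.0 (shut) to 1.0 (fully open).
Only numpy, scipy, OpenCV 4.12 (cv2) and the standard library are available. Lean on these libraries where they do the work, as an engineer would, in place of code of your own. Each camera call takes 0.05 s, during which the arm holds its last target. There are 200 camera calls.

## Working session

There is one attempt and no reset: what is moved stays moved. The work goes in short steps, Python scripts to look and compute and a tool call to move; the robot and the scene stay as the last step left them, time stands still between calls to the robot, and variables do not carry over. Pictures are saved under pics/ and viewed, about 8 in all and at most 12, crops included, and the job is handed in when it is done.

Besides the shell and the picture viewer there is one more tool, called after "Emit:" in YAML: its name, and indented under it one key for each argument. play_rows: Moves the arm, as the interface text tells. Its arguments: {"type":"object","properties":{"steps":{"type":"array"},"squeeze":{"type":"number"}},"required":["steps"]}

```bash
ls; mkdir -p pics; cat > h.py <<'E'
import numpy as np, cv2
from cell import bot, capture, hand_in
def save(c,n): cv2.imwrite('pics/'+n+'.png', c['frame'][:,:,::-1])
def cloud(c):
    K=c['intrinsics'];z=c['range_z'].astype(float);h,w=z.shape
    u,v=np.meshgrid(np.arange(w),np.arange(h))
    P=np.stack([(u-K[0,2])/K[0,0]*z,(v-K[1,2])/K[1,1]*z,z],-1)
    W=(P-c['t'])@c['R']; W[z<=0]=np.nan
    return W
E
python3 - <<'E'
from h import *
print(bot.get_state())
a=capture('scene');b=capture('side');save(a,'s0');save(b,'d0')
np.savez('c0.npz',**{k+n:a_[k] for n,a_ in (('a',a),('b',b)) for k in a_})
print(a['R'],a['t'],b['R'],b['t'])
cv2.imwrite('pics/both.png',cv2.resize(np.hstack([a['frame'],b['frame']])[:,:,::-1],None,fx=.71,fy=.71))
E
```

```text
pics
{'time': 0.0, 'joint_positions': array([ 1.23651698,  0.41801254, -0.01035026,  1.61418678,  0.00467712,
        1.11068338, -0.05300482]), 'qvel': array([-0.00029085,  0.0012318 , -0.00071856, -0.00149072,  0.00045698,
        0.00121584, -0.00098353]), 'tau': array([-8.69988562e-04, -8.51243234e+01,  6.38551041e-01, -4.25981820e+01,
       -4.88980429e-02,  1.87395309e-02,  1.40868237e-04]), 'ee_pos': array([ 180.29375797, -598.02739274,  204.79568973]), 'tool_rot': array([-3.55626116e-04,  8.02698216e-01, -5.96385089e-01, -5.23574017e-04]), 'force': array([ 0.34505913,  0.61408576, -0.7128429 ]), 'torque': array([-0.01220766,  0.04215574,  0.04390268]), 'grip_width': 0.9989400669352397}
[[-0.12489442  0.99206007  0.01477155]
 [ 0.56132973  0.08292869 -0.82342684]
 [-0.81811388 -0.0945497  -0.56723015]] [  71.43042224 -226.0649027  1778.81267032] [[-0.91818705 -0.39547348 -0.02309266]
 [-0.20198858  0.51751794 -0.8314901 ]
 [ 0.34078315 -0.75879899 -0.5550594 ]] [ 510.15899518  191.70790357 1053.87021833]
```

View pics/s0.png

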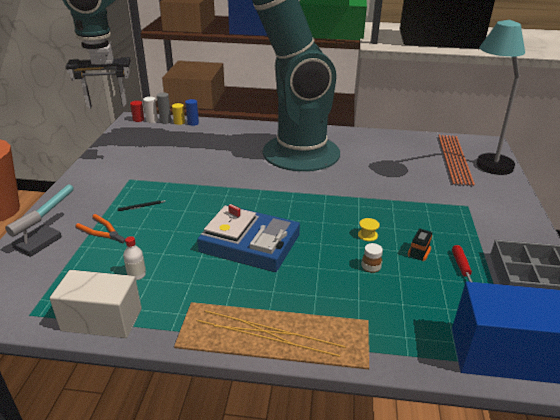

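View pics/d0.png

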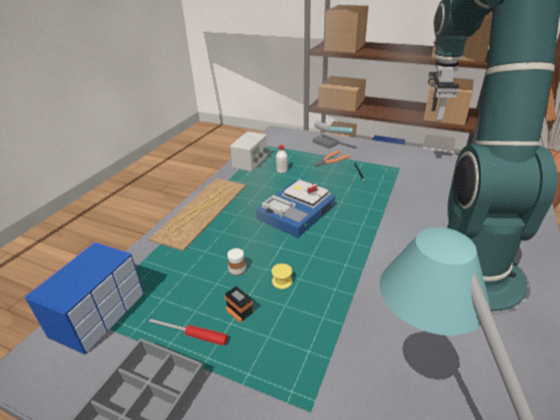

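The scene view shows the unit at about (250,237), battery (421,244), spool (369,229) and jar (372,257). In the side view the battery is at (239,302) and the unit at (297,205). Next I'll measure them.

```bash
cat > m.py <<'E'
from h import *
d=np.load('c0.npz')
for n in 'ab':
    c={k:d[k+n] for k in('frame','range_z','intrinsics','R','t')}
    W=cloud(c);hsv=cv2.cvtColor(c['frame'],cv2.COLOR_RGB2HSV)
    def show(nm,m):
        p=W[m];p=p[~np.isnan(p[:,0])]
        if len(p)<5: print(n,nm,len(p));return
        r=cv2.minAreaRect(p[:,:2].astype(np.float32));print(n,nm,len(p),'med',np.median(p,0).round(1),'rect',np.round(r[0],1),np.round(r[1],1),round(r[2],1),'z',np.percentile(p[:,2],[2,98]).round(1))
    box=lambda u0,u1,v0,v1:np.pad(np.ones((v1-v0,u1-u0),bool),((v0,420-v1),(u0,560-u1)))
    U,B,S,J=(box(190,305,195,270),box(405,440,222,264),box(355,383,214,243),box(358,386,243,274)) if n=='a' else (box(250,340,172,237),box(220,258,282,322),box(268,296,260,290),box(224,250,245,276))
    Z=W[...,2]
    show('unit>30',U&(Z>30)); 
    show('unit all>8',U&(Z>8))
    H=hsv[...,0];Sa=hsv[...,1];V=hsv[...,2]
    show('bluedeck',U&(H>100)&(H<125)&(Sa>110)&(Z>38)&(Z<52))
    show('white',U&(Sa<60)&(V>170)&(Z>53))
    show('red',U&((H<8)|(H>172))&(Sa>140)&(Z>55))
    show('yellow',U&(H>20)&(H<35)&(Sa>140))
    show('batt top',B&(Z>47)); show('batt all',B&(Z>8))
    show('spool',S&(Z>30)); show('jar',J&(Z>45))
E
python3 m.py
```

```text
a unit>30 3697 med [569.6 -84.7  46. ] rect [545.4 -86.6] [219.8 177.3] 75.7 z [32.1 75.3]
a unit all>8 4358 med [579.6 -83.4  45.2] rect [545.4 -87.3] [221.1 177.4] 75.7 z [11.4 70.5]
a bluedeck 1124 med [596.3 -68.8  44.1] rect [545.9 -86.2] [217.9 173.6] 75.6 z [38.7 47.5]
a white 837 med [ 547.2 -123.8   59.5] rect [546.9 -93.3] [197.7 128.8] 73.0 z [56.1 62.8]
a red 69 med [ 512.4 -132.2   78.3] rect [ 512.1 -133.4] [32.3 13.3] 79.2 z [64.3 88.4]
a yellow 46 med [ 563.8 -147.8   60.4] rect [ 565.2 -146.7] [23.7 23.1] 37.2 z [55.9 62.6]
a batt top 232 med [524.7 354.7  54.4] rect [519.4 355.8] [37.2 67.1] 67.4 z [48.2 57.7]
a batt all 493 med [539.  353.1  45.8] rect [520.1 355.3] [48.1 68.9] 68.0 z [ 8.6 57.4]
a spool 196 med [464.6 224.   39.3] rect [461.1 223. ] [50.9 56. ] 87.2 z [33.4 43.3]
a jar 227 med [604.2 229.   58.5] rect [598.3 230.8] [40.3 45.5] 43.5 z [45.8 62.8]
b unit>30 2247 med [533.1 -64.1  46. ] rect [541.2 -86.6] [226.3 174. ] 75.8 z [31.9 75.6]
b unit all>8 2662 med [529.7 -54.9  45.3] rect [541.2 -86.6] [226.3 174. ] 75.8 z [11.2 73. ]
b bluedeck 506 med [502.3 -45.4  44.1] rect [542.5 -82.8] [218.1 170.4] 76.0 z [38.4 47.5]
b white 560 med [ 543.2 -116.3   59.7] rect [545.7 -92.2] [205.4 124. ] 70.4 z [54.9 72.8]
b red 29 med [ 504.8 -125.1   76.6] rect [ 503.9 -128.3] [29.9  8.7] 47.4 z [69.9 83.1]
b yellow 0
b batt top 329 med [515.8 359.5  54.6] rect [518.4 357.4] [36.7 63.1] 68.0 z [47.9 57.5]
b batt all 654 med [511.7 366.7  47.4] rect [518.8 358. ] [47.8 63.6] 70.7 z [ 8.6 57. ]
b spool 236 med [460.6 225.9  39.7] rect [461.2 225.2] [49.3 49.9] 61.6 z [36.5 42.2]
b jar 189 med [591.8 236.1  59.1] rect [594.8 231.3] [40.9 42. ] 8.9 z [46.3 62.3]
```

```bash
cat > go.py <<'E'
import sys
from h import *
from scipy.spatial.transform import Rotation as Ro
# usage: go.py x y z jawdeg : offsets in shares, in present tool axes
def go(*a):
    s=bot.get_state();q=s['tool_rot'];R=Ro.from_quat([q[1],q[2],q[3],q[0]]).as_matrix()
    d=R.T@(np.array(a[:3])-s['ee_pos'])/50
    ang=np.degrees(np.arctan2(R[1,0],R[0,0])); t=-((a[3]-ang+90)%180-90)
    print('t',round(s['time'],2),'pos',s['ee_pos'].round(1),'jaw',ang.round(2),'tilt',R[:2,2].round(4),'F',s['force'].round(1),'w',round(s['grip_width']*94,1))
    print('shares total',d.round(3),'turn total',round(t/30,3),'q',s['joint_positions'].round(2))
if __name__=='__main__': go(*map(float,sys.argv[1:]))
E
```

Emit:
play_rows:
  steps:
    - {"turn": 0.28,"gripper": 1}
    - {"turn": 0.28}
    - {"turn": 0.28}
    - {"turn": 0.28}
    - {"turn": 0.18}

```text
invalid input
```

```bash
python3 go.py 560 0 210 68; python3 go.py 519 357 200 68
```

```text
t 0.1 pos [ 180.3 -598.1  204.9] jaw -73.22 tilt [-0.0004  0.001 ] F [ 0.  -1.1  0.2] w 94.0
shares total [ -9.26  -10.723  -0.093] turn total 1.293 q [ 1.24  0.42 -0.01  1.61  0.    1.11 -0.05]
t 0.1 pos [ 180.3 -598.1  204.9] jaw -73.22 tilt [-0.0004  0.001 ] F [ 0.  -1.1  0.2] w 94.0
shares total [-16.332 -12.      0.115] turn total 1.293 q [ 1.24  0.42 -0.01  1.61  0.    1.11 -0.05]
```

Every key is probably required in each row.

Emit:
play_rows:
  steps:
    - {"dx": 0,"dy": 0,"dz": 0,"turn": 0.28,"gripper": 1}
    - {"dx": 0,"dy": 0,"dz": 0,"turn": 0.28,"gripper": 1}
    - {"dx": 0,"dy": 0,"dz": 0,"turn": 0.28,"gripper": 1}
    - {"dx": 0,"dy": 0,"dz": 0,"turn": 0.28,"gripper": 1}
    - {"dx": 0,"dy": 0,"dz": 0,"turn": 0.18,"gripper": 1}

```text
time: 0.6
ee_pos: [179.7, -597.1, 203.1]
tool_rot: [0.001, -0.55, 0.835, 0.002]
force: [-0.3, -0.2, -0.4]
grip_width: 0.997
```

```bash
python3 go.py 560 0 210 68; python3 go.py 519 357 200 68
```

```text
t 0.6 pos [ 179.7 -597.1  203.1] jaw -113.33 tilt [-0.0013  0.0044] F [-0.3 -0.2 -0.4] w 93.7
shares total [-13.978  -2.255  -0.096] turn total -0.044 q [ 1.14  0.42  0.12  1.62 -0.06  1.11 -0.7 ]
t 0.6 pos [ 179.7 -597.1  203.1] jaw -113.33 tilt [-0.0013  0.0044] F [-0.3 -0.2 -0.4] w 93.7
shares total [-20.209   1.325   0.136] turn total -0.044 q [ 1.14  0.42  0.12  1.62 -0.06  1.11 -0.7 ]
```

Emit:
play_rows:
  steps:
    - {"dx": -0.7,"dy": -0.4,"dz": 0,"turn": 0,"gripper": 1}
    - {"dx": -1,"dy": -0.3,"dz": 0,"turn": 0,"gripper": 1}
    - {"dx": -1,"dy": -0.2,"dz": 0,"turn": 0,"gripper": 1}
    - {"dx": -1,"dy": -0.2,"dz": 0,"turn": 0,"gripper": 1}
    - {"dx": -1,"dy": -0.2,"dz": 0,"turn": 0,"gripper": 1}
    - {"dx": -1,"dy": -0.2,"dz": 0,"turn": 0,"gripper": 1}
    - {"dx": -1,"dy": -0.2,"dz": 0,"turn": 0,"gripper": 1}
    - {"dx": -1,"dy": -0.2,"dz": 0,"turn": 0,"gripper": 1}

```text
time: 1.4
ee_pos: [414.9, -287.8, 201.1]
tool_rot: [-0.001, -0.543, 0.84, 0.004]
force: [0.9, -0.7, 0.1]
grip_width: 0.998
```

```bash
python3 go.py 519 357 200 68
```

```text
t 1.4 pos [ 414.9 -287.8  201.1] jaw -114.18 tilt [-0.0059  0.0052] F [ 0.9 -0.7  0.1] w 93.8
shares total [-12.616   3.383   0.076] turn total -0.073 q [ 0.61  0.21 -0.07  1.9   0.02  1.03 -1.46]
```

Emit:
play_rows:
  steps:
    - {"dx": -1,"dy": 0,"dz": 0,"turn": 0,"gripper": 1}
    - {"dx": -1,"dy": 0,"dz": 0,"turn": 0,"gripper": 1}
    - {"dx": -1,"dy": 0.2,"dz": 0,"turn": 0,"gripper": 1}
    - {"dx": -1,"dy": 0.3,"dz": 0,"turn": 0,"gripper": 1}
    - {"dx": -1,"dy": 0.3,"dz": 0,"turn": 0,"gripper": 1}
    - {"dx": -1,"dy": 0.3,"dz": 0,"turn": 0,"gripper": 1}
    - {"dx": -1,"dy": 0.3,"dz": 0,"turn": 0,"gripper": 1}
    - {"dx": -1,"dy": 0.3,"dz": 0,"turn": 0,"gripper": 1}

```text
time: 2.2
ee_pos: [497.9, 100.2, 202.1]
tool_rot: [-0.001, -0.543, 0.84, 0.004]
force: [1.5, -0.4, -0.3]
grip_width: 1.003
```

```bash
python3 go.py 519 357 200 68
```

```text
t 2.2 pos [497.9 100.2 202.1] jaw -114.2 tilt [-0.0062  0.005 ] F [ 1.5 -0.4 -0.3] w 94.3
shares total [-4.858  1.72   0.064] turn total -0.073 q [ 0.05  0.23 -0.35  1.89  0.08  1.04 -2.33]
```

Emit:
play_rows:
  steps:
    - {"dx": 0,"dy": 0,"dz": 0,"turn": -0.286,"gripper": 1}
    - {"dx": 0,"dy": 0,"dz": 0,"turn": -0.286,"gripper": 1}
    - {"dx": 0,"dy": 0,"dz": 0,"turn": -0.286,"gripper": 1}
    - {"dx": 0,"dy": 0,"dz": 0,"turn": -0.286,"gripper": 1}
    - {"dx": 0,"dy": 0,"dz": 0,"turn": -0.286,"gripper": 1}
    - {"dx": 0,"dy": 0,"dz": 0,"turn": -0.286,"gripper": 1}
    - {"dx": 0,"dy": 0,"dz": 0,"turn": -0.286,"gripper": 1}
    - {"dx": 0,"dy": 0,"dz": 0,"turn": -0.286,"gripper": 1}

```text
time: 3.0
ee_pos: [495.7, 109.4, 200.4]
tool_rot: [-0.001, 0.924, -0.384, -0.006]
force: [-0.1, 0.3, -0.2]
grip_width: 1.003
```

Emit:
play_rows:
  steps:
    - {"dx": 0,"dy": 0,"dz": 0,"turn": -0.286,"gripper": 1}
    - {"dx": 0,"dy": 0,"dz": 0,"turn": -0.286,"gripper": 1}
    - {"dx": 0,"dy": 0,"dz": 0,"turn": -0.286,"gripper": 1}
    - {"dx": 0,"dy": 0,"dz": 0,"turn": -0.286,"gripper": 1}
    - {"dx": 0,"dy": 0,"dz": 0,"turn": -0.286,"gripper": 1}
    - {"dx": 0,"dy": 0,"dz": 0,"turn": -0.286,"gripper": 1}
    - {"dx": 0,"dy": 0,"dz": 0,"turn": -0.286,"gripper": 1}
    - {"dx": 0,"dy": 0,"dz": 0,"turn": -0.286,"gripper": 1}

```text
time: 3.8
ee_pos: [494.2, 108.7, 198.7]
tool_rot: [-0.004, 0.979, 0.205, -0.006]
force: [0.1, -0.5, 0.2]
grip_width: 0.998
```

```bash
python3 go.py 519 357 200 68
```

```text
t 3.8 pos [494.2 108.7 198.7] jaw 23.65 tilt [-0.0135  0.0062] F [ 0.1 -0.5  0.2] w 93.8
shares total [ 2.445e+00 -4.350e+00 -3.000e-03] turn total -1.478 q [ 0.34  0.29 -0.72  1.88  0.21  1.06 -0.05]
```

Emit:
play_rows:
  steps:
    - {"dx": 0,"dy": 0,"dz": 0,"turn": -0.286,"gripper": 1}
    - {"dx": 0,"dy": 0,"dz": 0,"turn": -0.286,"gripper": 1}
    - {"dx": 0,"dy": 0,"dz": 0,"turn": -0.286,"gripper": 1}
    - {"dx": 0,"dy": 0,"dz": 0,"turn": -0.286,"gripper": 1}
    - {"dx": 0,"dy": 0,"dz": 0,"turn": -0.286,"gripper": 1}

```text
time: 4.3
ee_pos: [493.3, 108.3, 197.7]
tool_rot: [-0.007, 0.836, 0.549, -0.005]
force: [-0.2, 0.6, 0.5]
grip_width: 0.999
```

```bash
python3 go.py 519 357 200 68
```

```text
t 4.3 pos [493.3 108.3 197.7] jaw 66.63 tilt [-0.0155  0.0058] F [-0.2  0.6  0.5] w 93.9
shares total [ 4.77  -1.503 -0.025] turn total -0.046 q [ 0.45  0.32 -0.86  1.88  0.27  1.07  0.65]
```

Emit:
play_rows:
  steps:
    - {"dx": 0.9,"dy": -0.3,"dz": 0,"turn": 0,"gripper": 1}
    - {"dx": 0.9,"dy": -0.3,"dz": 0,"turn": 0,"gripper": 1}
    - {"dx": 0.9,"dy": -0.3,"dz": 0,"turn": 0,"gripper": 1}
    - {"dx": 0.9,"dy": -0.3,"dz": 0,"turn": -0.04,"gripper": 1}
    - {"dx": 0.9,"dy": -0.3,"dz": 0,"turn": 0,"gripper": 1}
    - {"dx": 0,"dy": 0,"dz": 0,"turn": 0,"gripper": 1}
    - {"dx": 0,"dy": 0,"dz": 0,"turn": 0,"gripper": 1}

```text
time: 5.0
ee_pos: [512.4, 349.1, 195.3]
tool_rot: [-0.007, 0.829, 0.559, -0.007]
force: [-0.2, -0.5, -0.1]
grip_width: 1.001
```

```bash
python3 go.py 519 357 200 68; cat > wr.py <<'E'
from h import *
from scipy.spatial.transform import Rotation as Ro
# wrist: pixel -> world point on plane z
def ray(c,u,v,z):
    K=c['intrinsics'];a=(u-K[0,2])/K[0,0];b=(v-K[1,2])/K[1,1];r=np.hypot(a,b)+1e-9
    d=np.stack([np.sin(r)*a/r,np.sin(r)*b/r,np.cos(r)],-1)@c['R'];o=-c['R'].T@c['t']
    return o+d*((z-o[2])/d[...,2])[...,None]
def topview(c,z,cx,cy,half=150,n=500):
    "resample onto world plane z: row down = -x, col right = -y"
    g=np.linspace(half,-half,n);X,Y=np.meshgrid(g+cx,g+cy,indexing='ij')
    P=np.stack([X,Y,np.full_like(X,z)],-1)@c['R'].T+c['t']
    th=np.arctan2(np.hypot(P[...,0],P[...,1]),P[...,2]);s=th/np.hypot(P[...,0],P[...,1])
    K=c['intrinsics'];return cv2.remap(c['frame'],(P[...,0]*s*K[0,0]+K[0,2]).astype(np.float32),(P[...,1]*s*K[1,1]+K[1,2]).astype(np.float32),cv2.INTER_LINEAR)
E
python3 - <<'E'
from wr import *
c=capture('wrist');save(c,'w1');print(c['intrinsics'],-c['R'].T@c['t'])
im=topview(c,55,519,357);cv2.imwrite('pics/w1top.png',im[:,:,::-1])
E
```

```text
t 5.0 pos [512.4 349.1 195.3] jaw 68.0 tilt [-0.02    0.0034] F [-0.2 -0.5 -0.1] w 94.1
shares total [ 0.195  0.062 -0.097] turn total -0.0 q [-0.05  0.56 -0.84  1.6   0.42  1.19  0.22]
[[325.1922621    0.         279.79048063]
 [  0.         325.1922621  210.30386932]
 [  0.           0.           1.        ]] [442.39609542 378.1161963  375.81829864]
```

View pics/w1top.png

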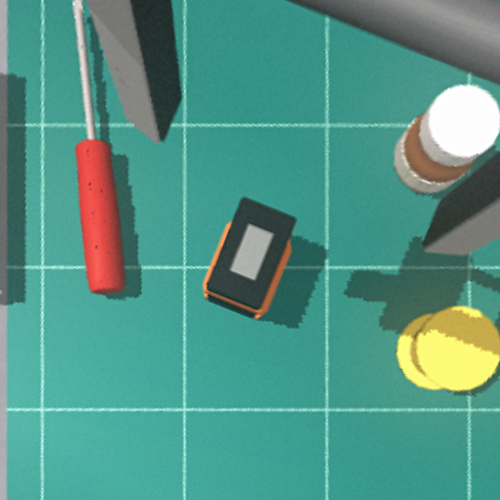

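Emit:
play_rows:
  steps:
    - {"dx": 0.15,"dy": 0.1,"dz": 0.6,"turn": 0,"gripper": 1}
    - {"dx": 0,"dy": 0,"dz": 0.8,"turn": 0,"gripper": 1}
    - {"dx": 0,"dy": 0,"dz": 0.8,"turn": 0,"gripper": 1}
    - {"dx": 0,"dy": 0,"dz": 0.5,"turn": 0,"gripper": 1}
    - {"dx": 0,"dy": 0,"dz": 0,"turn": 0,"gripper": 1}

```text
time: 5.55
ee_pos: [520.3, 348.2, 57.3]
tool_rot: [-0.006, 0.831, 0.556, -0.006]
force: [-0.2, -0.1, 0.6]
grip_width: 1.001
```

```bash
python3 go.py 518.5 356.5 23 68.3
```

```text
t 5.55 pos [520.3 348.2  57.3] jaw 67.55 tilt [-0.0164  0.0025] F [-0.2 -0.1  0.6] w 94.1
shares total [ 0.142 -0.085  0.687] turn total -0.025 q [-0.11  0.72 -0.74  1.69  0.55  0.97  0.13]
```

Emit:
play_rows:
  steps:
    - {"dx": 0.15,"dy": -0.09,"dz": 0.3,"turn": -0.025,"gripper": 1}
    - {"dx": 0.02,"dy": 0,"dz": 0.3,"turn": 0,"gripper": 1}
    - {"dx": 0,"dy": 0,"dz": 0.05,"turn": 0,"gripper": 1}
    - {"dx": 0,"dy": 0,"dz": 0,"turn": 0,"gripper": 1}

```text
time: 5.95
ee_pos: [521.0, 357.5, 25.9]
tool_rot: [-0.005, 0.828, 0.561, -0.004]
force: [0.6, 0.7, 0.2]
grip_width: 0.999
```

```bash
python3 go.py 518.5 356.5 23 68.3
```

```text
t 5.95 pos [521.  357.5  25.9] jaw 68.19 tilt [-0.0133  0.0038] F [0.6 0.7 0.2] w 93.9
shares total [-0.036 -0.039  0.059] turn total -0.004 q [-0.14  0.76 -0.71  1.69  0.59  0.92  0.1 ]
```

Emit:
play_rows:
  steps:
    - {"dx": -0.01,"dy": -0.04,"dz": 0.03,"turn": 0,"gripper": 0}
    - {"dx": 0,"dy": 0,"dz": 0,"turn": 0,"gripper": -1}
    - {"dx": 0,"dy": 0,"dz": 0,"turn": 0,"gripper": -1}
    - {"dx": 0,"dy": 0,"dz": 0,"turn": 0,"gripper": -1}
    - {"dx": 0,"dy": 0,"dz": 0,"turn": 0,"gripper": -1}
    - {"dx": 0,"dy": 0,"dz": 0,"turn": 0,"gripper": -1}
    - {"dx": 0,"dy": 0,"dz": 0,"turn": 0,"gripper": -1}
  squeeze: 25

```text
time: 6.65
ee_pos: [520.0, 358.3, 26.8]
tool_rot: [-0.005, 0.828, 0.56, -0.003]
force: [-0.3, 0.4, 0.2]
grip_width: 0.438
```

```bash
python3 go.py 518.5 356.5 190 68.3
```

```text
t 6.65 pos [520.  358.3  26.8] jaw 68.17 tilt [-0.0103  0.0053] F [-0.3  0.4  0.2] w 41.2
shares total [-0.041 -0.051 -3.263] turn total -0.004 q [-0.14  0.76 -0.71  1.7   0.59  0.92  0.1 ]
```

Emit:
play_rows:
  steps:
    - {"dx": 0,"dy": 0,"dz": 0,"turn": 0,"gripper": -1}
    - {"dx": 0,"dy": 0,"dz": 0,"turn": 0,"gripper": -1}
    - {"dx": 0,"dy": 0,"dz": 0,"turn": 0,"gripper": -1}

```text
time: 6.95
ee_pos: [519.9, 358.3, 26.8]
tool_rot: [-0.005, 0.828, 0.56, -0.003]
force: [0.1, -0.6, 0.2]
grip_width: 0.379
```

```bash
python3 go.py 518.5 356.5 190 68.3
```

```text
t 6.95 pos [519.9 358.3  26.8] jaw 68.16 tilt [-0.0104  0.0052] F [ 0.1 -0.6  0.2] w 35.6
shares total [-0.04  -0.051 -3.263] turn total -0.005 q [-0.14  0.76 -0.71  1.7   0.59  0.92  0.1 ]
```

Emit:
play_rows:
  steps:
    - {"dx": 0,"dy": 0,"dz": -0.4,"turn": 0,"gripper": -1}
    - {"dx": 0,"dy": 0,"dz": -0.8,"turn": 0,"gripper": -1}
    - {"dx": 0,"dy": 0,"dz": -0.8,"turn": 0,"gripper": -1}
    - {"dx": 0,"dy": 0,"dz": -0.5,"turn": -0.12,"gripper": -1}
    - {"dx": 0,"dy": 0,"dz": 0,"turn": -0.12,"gripper": -1}

```text
time: 7.45
ee_pos: [519.8, 357.0, 154.5]
tool_rot: [-0.006, 0.79, 0.613, -0.005]
force: [0.8, 0.2, -2.9]
grip_width: 0.379
```

```bash
python3 go.py 508 -14 140 75.7
```

```text
t 7.45 pos [519.8 357.  154.5] jaw 75.57 tilt [-0.0143  0.003 ] F [ 0.8  0.2 -2.9] w 35.6
shares total [-7.245  1.624  0.271] turn total -0.004 q [-0.06  0.62 -0.84  1.62  0.49  1.13  0.3 ]
```

Emit:
play_rows:
  steps:
    - {"dx": -0.6,"dy": 0.1,"dz": 0,"turn": 0,"gripper": -1}
    - {"dx": -0.9,"dy": 0.2,"dz": 0,"turn": 0,"gripper": -1}
    - {"dx": -0.9,"dy": 0.2,"dz": 0,"turn": 0,"gripper": -1}
    - {"dx": -0.9,"dy": 0.2,"dz": 0,"turn": 0,"gripper": -1}
    - {"dx": -0.9,"dy": 0.2,"dz": 0,"turn": 0,"gripper": -1}
    - {"dx": -0.9,"dy": 0.2,"dz": 0,"turn": 0,"gripper": -1}
    - {"dx": -0.9,"dy": 0.2,"dz": 0,"turn": 0,"gripper": -1}
    - {"dx": -0.6,"dy": 0.2,"dz": 0,"turn": 0,"gripper": -1}

```text
time: 8.25
ee_pos: [508.4, 11.3, 152.4]
tool_rot: [-0.007, 0.787, 0.617, -0.004]
force: [0.3, 1.2, -2.8]
grip_width: 0.382
```

Emit:
play_rows:
  steps:
    - {"dx": 0,"dy": 0,"dz": 0,"turn": 0,"gripper": -1}
    - {"dx": 0,"dy": 0,"dz": 0,"turn": 0,"gripper": -1}

```text
time: 8.45
ee_pos: [508.2, 6.2, 152.0]
tool_rot: [-0.006, 0.789, 0.614, -0.005]
force: [0.0, 2.0, -2.0]
grip_width: 0.383
```

```bash
python3 go.py 508 -14 140 75.7
```

```text
t 8.45 pos [508.2   6.2 152. ] jaw 75.74 tilt [-0.0158  0.0039] F [ 0.  2. -2.] w 36.0
shares total [-0.393  0.099  0.239] turn total 0.001 q [ 0.65  0.41 -0.88  1.92  0.37  1.    0.93]
```

```bash
python3 - <<'E'
from wr import *
c=capture('wrist');save(c,'w2')
R=c['range_z'];print(-c['R'].T@c['t'],(R>0).mean())
np.savez('w2.npz',**c)
im=topview(c,60,545,-60,150,600);cv2.imwrite('pics/w2top.png',im[:,:,::-1])
E
```

```text
[434.14979482  24.86346492 332.31167837] 0.9958248299319727
```

View pics/w2top.png

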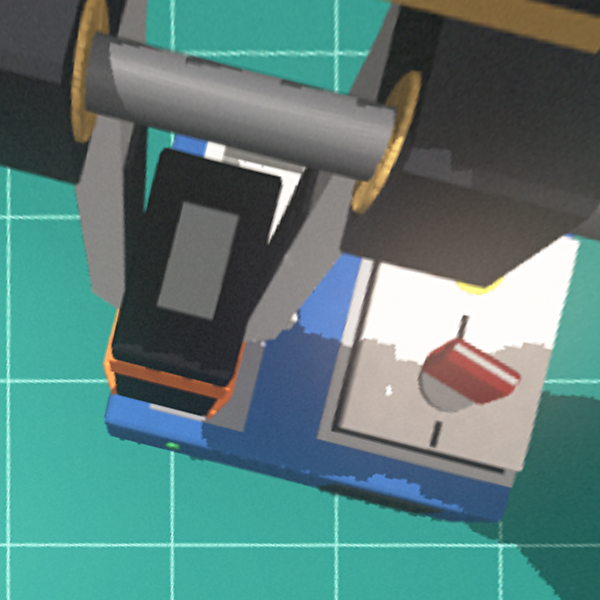

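Emit:
play_rows:
  steps:
    - {"dx": -0.35,"dy": 0.1,"dz": 0.2,"turn": 0,"gripper": -1}
    - {"dx": -0.1,"dy": 0,"dz": 0.4,"turn": 0,"gripper": -1}
    - {"dx": 0,"dy": 0,"dz": 0.4,"turn": 0,"gripper": -1}
    - {"dx": 0,"dy": 0,"dz": 0.2,"turn": 0,"gripper": -1}
    - {"dx": 0,"dy": 0,"dz": 0,"turn": 0,"gripper": -1}
    - {"dx": 0,"dy": 0,"dz": 0,"turn": 0,"gripper": -1}

```text
time: 9.1
ee_pos: [507.1, -13.0, 89.5]
tool_rot: [-0.007, 0.787, 0.617, -0.005]
force: [0.5, 0.5, -2.5]
grip_width: 0.382
```

```bash
python3 go.py 508 -14 72.5 75.7
```

```text
t 9.1 pos [507.1 -13.   89.5] jaw 76.26 tilt [-0.0153  0.0048] F [ 0.5  0.5 -2.5] w 35.9
shares total [-0.015  0.028  0.339] turn total 0.019 q [ 0.63  0.5  -0.82  1.97  0.46  0.89  0.9 ]
```

Emit:
play_rows:
  steps:
    - {"dx": -0.02,"dy": 0.02,"dz": 0.15,"turn": 0.019,"gripper": -1}
    - {"dx": 0,"dy": 0,"dz": 0.1,"turn": 0,"gripper": -1}
    - {"dx": 0,"dy": 0,"dz": 0.06,"turn": 0,"gripper": -1}
    - {"dx": 0,"dy": 0,"dz": 0.02,"turn": 0,"gripper": -1}
    - {"dx": 0,"dy": 0,"dz": 0.02,"turn": 0,"gripper": -1}

```text
time: 9.6
ee_pos: [508.8, -13.8, 72.3]
tool_rot: [-0.006, 0.79, 0.613, -0.004]
force: [0.5, -0.3, -2.4]
grip_width: 0.377
```

```bash
python3 go.py 508 -14 72 75.7
```

```text
t 9.6 pos [508.8 -13.8  72.3] jaw 75.67 tilt [-0.0126  0.0044] F [ 0.5 -0.3 -2.4] w 35.5
shares total [-0.008 -0.014  0.006] turn total -0.001 q [ 0.61  0.52 -0.8   1.98  0.49  0.85  0.87]
```

Emit:
play_rows:
  steps:
    - {"dx": 0,"dy": 0.1,"dz": 0.01,"turn": 0,"gripper": -1}
    - {"dx": 0,"dy": 0.2,"dz": 0,"turn": 0,"gripper": -1}
    - {"dx": 0,"dy": 0.2,"dz": 0,"turn": 0,"gripper": -1}
    - {"dx": 0,"dy": 0.2,"dz": 0,"turn": 0,"gripper": -1}
    - {"dx": 0,"dy": 0,"dz": 0,"turn": 0,"gripper": -1}

```text
time: 10.1
ee_pos: [546.9, -23.7, 71.8]
tool_rot: [-0.005, 0.79, 0.613, -0.003]
force: [0.5, 0.1, 3.3]
grip_width: 0.386
```

```bash
python3 go.py 593.5 -35.5 72 75.7
```

```text
t 10.1 pos [546.9 -23.7  71.8] jaw 75.63 tilt [-0.0111  0.0041] F [0.5 0.1 3.3] w 36.3
shares total [ 0.004  0.962 -0.016] turn total -0.002 q [ 0.59  0.58 -0.77  1.89  0.51  0.89  0.89]
```

Emit:
play_rows:
  steps:
    - {"dx": 0,"dy": 0.2,"dz": -0.005,"turn": 0,"gripper": -1}
    - {"dx": 0,"dy": 0.2,"dz": 0,"turn": 0,"gripper": -1}
    - {"dx": 0,"dy": 0.2,"dz": 0,"turn": 0,"gripper": -1}
    - {"dx": 0,"dy": 0.15,"dz": 0,"turn": 0,"gripper": -1}
    - {"dx": 0,"dy": 0.05,"dz": 0,"turn": 0,"gripper": -1}

```text
time: 10.6
ee_pos: [588.6, -36.0, 71.8]
tool_rot: [-0.005, 0.79, 0.613, -0.004]
force: [-2.2, 0.3, 1.9]
grip_width: 0.378
```

```bash
python3 go.py 593.5 -35.5 72 75.7
```

```text
t 10.6 pos [588.6 -36.   71.8] jaw 75.57 tilt [-0.0127  0.0019] F [-2.2  0.3  1.9] w 35.5
shares total [ 0.035  0.092 -0.004] turn total -0.004 q [ 0.57  0.64 -0.75  1.78  0.52  0.95  0.91]
```

Emit:
play_rows:
  steps:
    - {"dx": 0,"dy": 0.08,"dz": 0,"turn": 0,"gripper": -1}
    - {"dx": 0,"dy": 0.06,"dz": 0,"turn": 0,"gripper": -1}
    - {"dx": 0,"dy": 0.04,"dz": 0,"turn": 0,"gripper": -1}

```text
time: 10.9
ee_pos: [595.0, -37.6, 71.9]
tool_rot: [-0.007, 0.79, 0.613, -0.007]
force: [-25.4, 1.2, 25.8]
grip_width: 0.381
```

```bash
python3 go.py 593.5 -35.5 72 75.7
```

```text
t 10.9 pos [595.  -37.6  71.9] jaw 75.61 tilt [-0.02    0.0014] F [-25.4   1.2  25.8] w 35.8
shares total [ 0.033 -0.039 -0.001] turn total -0.003 q [ 0.56  0.65 -0.75  1.76  0.52  0.96  0.92]
```

Emit:
play_rows:
  steps:
    - {"dx": 0,"dy": -0.04,"dz": 0,"turn": 0,"gripper": -1}
    - {"dx": 0,"dy": 0,"dz": 0,"turn": 0,"gripper": -1}

```text
time: 11.1
ee_pos: [592.8, -36.6, 72.0]
tool_rot: [-0.007, 0.79, 0.613, -0.008]
force: [-0.0, 0.7, 0.0]
grip_width: 0.382
```

```bash
python3 go.py 593.5 -35.5 72 75.7
```

```text
t 11.1 pos [592.8 -36.6  72. ] jaw 75.65 tilt [-0.0208  0.0016] F [-0.   0.7  0. ] w 35.9
shares total [0.025 0.007 0.001] turn total -0.002 q [ 0.56  0.65 -0.75  1.76  0.52  0.96  0.92]
```

Forces are zero and the battery sits about 2 mm off the stop, so I'll release it, opening part way.

Emit:
play_rows:
  steps:
    - {"dx": 0,"dy": 0,"dz": 0,"turn": 0,"gripper": 0.2}
    - {"dx": 0,"dy": 0,"dz": 0,"turn": 0,"gripper": 0.2}
    - {"dx": 0,"dy": 0,"dz": 0,"turn": 0,"gripper": 0.2}
    - {"dx": 0,"dy": 0,"dz": -0.4,"turn": 0,"gripper": 0.2}
    - {"dx": 0,"dy": 0,"dz": -0.9,"turn": 0,"gripper": 0.2}
    - {"dx": 0,"dy": 0,"dz": -0.9,"turn": 0,"gripper": 0.2}
    - {"dx": 0,"dy": 0,"dz": -0.3,"turn": 0,"gripper": 0.2}
    - {"dx": 0,"dy": 0,"dz": 0,"turn": 0,"gripper": 0.2}

```text
time: 11.9
ee_pos: [595.4, -36.7, 200.0]
tool_rot: [-0.008, 0.79, 0.613, -0.008]
force: [0.2, -0.5, -0.2]
grip_width: 0.599
```

```bash
python3 go.py 506 -134 165 54.8; python3 - <<'E'
from wr import *
c=capture('wrist')
np.savez('w3.npz',**c)
im=topview(c,60,545,-60,150,600);cv2.imwrite('pics/w3top.png',im[:,:,::-1])
E
```

```text
t 11.9 pos [595.4 -36.7 200. ] jaw 75.68 tilt [-0.0224  0.0029] F [ 0.2 -0.5 -0.2] w 56.3
shares total [-2.325 -1.235  0.735] turn total 0.696 q [ 0.63  0.51 -0.84  1.65  0.4   1.18  1.01]
```

View pics/w3top.png

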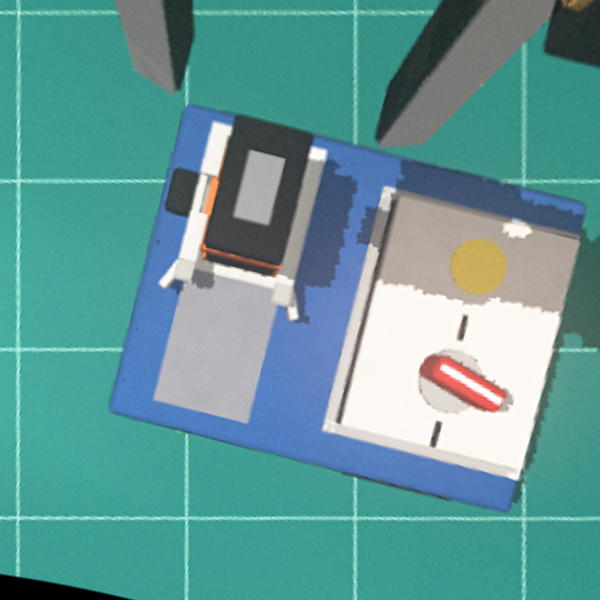

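Battery looks home at (270,190). The wing line runs from (440,366) to (502,404). I'll measure both at their true heights.

```bash
python3 - <<'E'
from wr import *
c=dict(np.load('w3.npz'))
def pr(nm,m,cx,cy,half,n):
    m=m.astype(np.uint8);k,l,s,ce=cv2.connectedComponentsWithStats(m);i=1+s[1:,4].argmax()
    r=cv2.minAreaRect(np.argwhere(l==i)[:,::-1].astype(np.float32));sc=2*half/(n-1)
    f=lambda p:(round(cx+half-p[1]*sc,1),round(cy+half-p[0]*sc,1))
    print(nm,f(r[0]),'corners',[f(p) for p in cv2.boxPoints(r)],np.round(np.array(r[1])*sc,1))
im=topview(c,88,506,-134,30,300);h=cv2.cvtColor(im,cv2.COLOR_RGB2HSV)
red=((h[...,0]<10)|(h[...,0]>170))&(h[...,1]>120)
hull=cv2.convexHull(np.argwhere(red)[:,::-1].astype(np.int32));msk=cv2.fillConvexPoly(np.zeros(red.shape,np.uint8),hull,1)
er=cv2.erode(msk,np.ones((9,9)))
pr('line',(h[...,1]<60)&(h[...,2]>190)&(er>0),506,-134,30,300); pr('red',red|((er>0)&(h[...,1]<60)),506,-134,30,300)
im=topview(c,100,593,-36,50,500);g=im.max(-1);m=(g<60).astype(np.uint8);m=cv2.morphologyEx(m,cv2.MORPH_OPEN,np.ones((25,25)))
pr('batt',m,593,-36,50,500)
im2=topview(c,100,593,-36,50,500);im2=np.hstack([im2,cv2.resize(topview(c,88,506,-134,30,300),(500,500))])[:,:800];cv2.imwrite('pics/w3b.png',im2[:,:,::-1])
# unit via blue at z=45
im=topview(c,45,545,-87,150,600);h=cv2.cvtColor(im,cv2.COLOR_RGB2HSV)
pr('unit',(h[...,0]>103)&(h[...,0]<125)&(h[...,1]>120),545,-87,150,600)
im=topview(c,60,563,-148,30,300);h=cv2.cvtColor(im,cv2.COLOR_RGB2HSV)
pr('dot',(h[...,0]>20)&(h[...,0]<32)&(h[...,1]>140),563,-148,30,300)
E
```

```text
line (504.8, -134.4) corners [(np.float32(511.3), np.float32(-120.0)), (np.float32(514.5), np.float32(-121.9)), (np.float32(498.2), np.float32(-148.8)), (np.float32(495.0), np.float32(-146.9))] [31.4  3.7]
red (505.1, -130.8) corners [(np.float32(510.1), np.float32(-110.3)), (np.float32(521.1), np.float32(-117.1)), (np.float32(500.1), np.float32(-151.4)), (np.float32(489.1), np.float32(-144.6))] [40.2 12.9]Traceback (most recent call last):
  File "<stdin>", line 14, in <module>
  File "<stdin>", line 4, in pr
ValueError: attempt to get argmax of an empty sequence
```

```bash
cat >> wr.py <<'E'
def fcloud(c):
    K=c['intrinsics'];z=c['range_z'].astype(float);h,w=z.shape
    u,v=np.meshgrid(np.arange(w),np.arange(h));a=(u-K[0,2])/K[0,0];b=(v-K[1,2])/K[1,1];r=np.hypot(a,b)+1e-9
    t=np.tan(r)/r;P=np.stack([a*t*z,b*t*z,z],-1);W=(P-c['t'])@c['R'];W[z<=0]=np.nan;return W
def rect(c,nm,x0,x1,y0,y1,z0,z1):
    W=fcloud(c);m=(W[...,0]>x0)&(W[...,0]<x1)&(W[...,1]>y0)&(W[...,1]<y1)&(W[...,2]>z0)&(W[...,2]<z1)
    p=W[m];r=cv2.minAreaRect(p[:,:2].astype(np.float32));print(nm,len(p),np.round(r[0],1),np.round(r[1],1),round(r[2],1),'z',np.median(p[:,2]).round(1))
E
python3 - <<'E'
from wr import *
c=dict(np.load('w3.npz'))
rect(c,'batt top',540,650,-75,10,94,106)
rect(c,'unit deck',430,660,-220,60,41,48)
rect(c,'cover',460,640,-200,-60,58,64)
rect(c,'wing',475,535,-160,-105,84,92)
E
```

```text
batt top 2646 [591.2 -37.1] [36.  60.3] 76.1 z 99.9
unit deck 16244 [541.8 -87. ] [219.2 169.9] 76.1 z 45.0
cover 9001 [ 539.9 -118.8] [143.  131.7] 74.8 z 60.0
wing 431 [ 504.6 -134.2] [35.9 12.4] 59.1 z 87.6
```

Emit:
play_rows:
  steps:
    - {"dx": 0,"dy": 0,"dz": 0,"turn": -0.286,"gripper": 0.2}
    - {"dx": 0,"dy": 0,"dz": 0,"turn": -0.286,"gripper": 0.2}
    - {"dx": 0,"dy": 0,"dz": 0,"turn": -0.286,"gripper": 0.2}
    - {"dx": 0,"dy": 0,"dz": 0,"turn": -0.286,"gripper": 0.2}
    - {"dx": 0,"dy": 0,"dz": 0,"turn": -0.286,"gripper": 0.2}
    - {"dx": 0,"dy": 0,"dz": 0,"turn": -0.286,"gripper": 0.2}
    - {"dx": 0,"dy": 0,"dz": 0,"turn": -0.286,"gripper": 0.2}
    - {"dx": 0,"dy": 0,"dz": 0,"turn": -0.286,"gripper": 0.2}

```text
time: 12.75
ee_pos: [590.4, -37.0, 185.4]
tool_rot: [-0.018, 0.302, 0.953, -0.003]
force: [0.4, -0.4, 0.2]
grip_width: 0.6
```

```bash
python3 go.py 504.7 -134.3 120 149
```

```text
t 12.75 pos [590.4 -37.  185.4] jaw 144.76 tilt [-0.0365  0.0048] F [ 0.4 -0.4  0.2] w 56.4
shares total [ 0.234 -2.555  1.36 ] turn total -0.141 q [ 0.77  0.64 -1.09  1.66  0.58  1.25  2.08]
```

Emit:
play_rows:
  steps:
    - {"dx": 0,"dy": -0.5,"dz": 0,"turn": 0,"gripper": 0.2}
    - {"dx": 0.05,"dy": -0.7,"dz": 0.1,"turn": 0,"gripper": 0.2}
    - {"dx": 0.05,"dy": -0.7,"dz": 0.3,"turn": 0,"gripper": 0.2}
    - {"dx": 0.1,"dy": -0.6,"dz": 0.4,"turn": -0.14,"gripper": 0.2}
    - {"dx": 0,"dy": 0,"dz": 0.3,"turn": 0,"gripper": 0.2}
    - {"dx": 0,"dy": 0,"dz": 0,"turn": 0,"gripper": 0.2}

```text
time: 13.35
ee_pos: [501.2, -134.7, 121.1]
tool_rot: [-0.024, 0.262, 0.965, 0.0]
force: [0.9, 0.1, 0.3]
grip_width: 0.598
```

```bash
python3 go.py 504.7 -134.3 70 149
```

```text
t 13.35 pos [ 501.2 -134.7  121.1] jaw 149.63 tilt [-0.0463  0.0131] F [0.9 0.1 0.3] w 56.2
shares total [-0.103  0.055  1.017] turn total 0.021 q [ 1.05  0.62 -1.12  1.89  0.62  1.09  2.29]
```

Emit:
play_rows:
  steps:
    - {"dx": -0.08,"dy": 0.06,"dz": 0.3,"turn": 0.02,"gripper": 0.2}
    - {"dx": 0,"dy": 0,"dz": 0.35,"turn": 0,"gripper": 0.2}
    - {"dx": 0,"dy": 0,"dz": 0.3,"turn": 0,"gripper": 0.2}
    - {"dx": 0,"dy": 0,"dz": 0.03,"turn": 0,"gripper": 0.2}
    - {"dx": 0,"dy": 0,"dz": 0,"turn": 0,"gripper": 0.2}

```text
time: 13.85
ee_pos: [505.3, -129.9, 66.9]
tool_rot: [-0.025, 0.266, 0.964, 0.001]
force: [0.3, -0.7, 0.2]
grip_width: 0.599
```

```bash
python3 go.py 504.7 -134.3 70 149
```

```text
t 13.85 pos [ 505.3 -129.9   66.9] jaw 149.17 tilt [-0.0472  0.0153] F [ 0.3 -0.7  0.2] w 56.3
shares total [-0.032 -0.082 -0.064] turn total 0.006 q [ 0.98  0.7  -1.04  1.92  0.7   1.01  2.22]
```

Emit:
play_rows:
  steps:
    - {"dx": -0.03,"dy": -0.08,"dz": -0.05,"turn": 0,"gripper": 0.2}
    - {"dx": 0,"dy": 0,"dz": 0,"turn": 0,"gripper": -1}
    - {"dx": 0,"dy": 0,"dz": 0,"turn": 0,"gripper": -1}
    - {"dx": 0,"dy": 0,"dz": 0,"turn": 0,"gripper": -1}
    - {"dx": 0,"dy": 0,"dz": 0,"turn": 0,"gripper": -1}
    - {"dx": 0,"dy": 0,"dz": 0,"turn": 0,"gripper": -1}
    - {"dx": 0,"dy": 0,"dz": 0,"turn": 0,"gripper": -1}
    - {"dx": 0,"dy": 0,"dz": 0,"turn": 0,"gripper": -1}
  squeeze: 20

```text
time: 14.65
ee_pos: [504.7, -134.1, 71.3]
tool_rot: [-0.024, 0.265, 0.964, 0.001]
force: [-2.2, 0.5, 4.4]
grip_width: 0.13
```

```bash
python3 go.py 504.7 -134.3 70 149
```

```text
t 14.65 pos [ 504.7 -134.1   71.3] jaw 149.18 tilt [-0.0467  0.0146] F [-2.2  0.5  4.4] w 12.2
shares total [-0.004 -0.003  0.026] turn total 0.006 q [ 0.99  0.69 -1.05  1.91  0.69  1.01  2.23]
```

Emit:
play_rows:
  steps:
    - {"dx": 0,"dy": 0,"dz": 0,"turn": 0.2,"gripper": -1}
    - {"dx": 0,"dy": 0,"dz": 0,"turn": 0.28,"gripper": -1}
    - {"dx": 0,"dy": 0,"dz": 0,"turn": 0.28,"gripper": -1}
    - {"dx": 0,"dy": 0,"dz": 0,"turn": 0.28,"gripper": -1}

```text
time: 15.05
ee_pos: [504.7, -134.1, 71.6]
tool_rot: [-0.024, 0.52, 0.854, -0.006]
force: [-2.0, 1.7, 0.2]
grip_width: 0.129
```

```bash
python3 go.py 504.7 -134.3 70 76
```

```text
t 15.05 pos [ 504.7 -134.1   71.6] jaw 117.22 tilt [-0.0465  0.0152] F [-2.   1.7  0.2] w 12.2
shares total [-0.005 -0.001  0.031] turn total 1.374 q [ 0.92  0.62 -0.93  1.92  0.59  0.96  1.75]
```

Emit:
play_rows:
  steps:
    - {"dx": 0,"dy": 0,"dz": 0,"turn": 0.28,"gripper": -1}
    - {"dx": 0,"dy": 0,"dz": 0,"turn": 0.28,"gripper": -1}
    - {"dx": 0,"dy": 0,"dz": 0,"turn": 0.28,"gripper": -1}
    - {"dx": 0,"dy": 0,"dz": 0,"turn": 0.28,"gripper": -1}
    - {"dx": 0,"dy": 0,"dz": 0,"turn": 0.24,"gripper": -1}
    - {"dx": 0,"dy": 0,"dz": 0,"turn": 0,"gripper": -1}

```text
time: 15.65
ee_pos: [504.6, -134.1, 71.6]
tool_rot: [-0.02, 0.792, 0.61, -0.014]
force: [-0.3, 0.4, -1.0]
grip_width: 0.125
```

```bash
python3 go.py 504.7 -134.3 70 76
```

```text
t 15.65 pos [ 504.6 -134.1   71.6] jaw 75.21 tilt [-0.046   0.0142] F [-0.3  0.4 -1. ] w 11.7
shares total [-0.004  0.004  0.032] turn total -0.026 q [ 0.8   0.55 -0.76  1.92  0.47  0.91  1.12]
```

Emit:
play_rows:
  steps:
    - {"dx": 0,"dy": 0,"dz": 0,"turn": 0,"gripper": -0.2}
    - {"dx": 0,"dy": 0,"dz": 0,"turn": 0,"gripper": -0.2}
    - {"dx": 0,"dy": 0,"dz": 0,"turn": 0,"gripper": -0.2}
    - {"dx": 0,"dy": 0,"dz": -0.5,"turn": 0,"gripper": -0.2}
    - {"dx": 0,"dy": 0,"dz": -0.8,"turn": 0,"gripper": -0.2}
    - {"dx": 0,"dy": 0,"dz": -0.6,"turn": 0,"gripper": -0.5}
    - {"dx": 0,"dy": 0,"dz": 0,"turn": 0,"gripper": -1}

```text
time: 16.35
ee_pos: [508.9, -135.1, 169.0]
tool_rot: [-0.021, 0.787, 0.617, -0.014]
force: [0.7, 0.2, -0.3]
grip_width: 0.265
```

```bash
python3 go.py 562.3 -148.5 80 76; python3 - <<'E'
from wr import *
c=capture('wrist');np.savez('w4.npz',**c)
rect(c,'wing',475,535,-165,-105,84,92);rect(c,'batt top',540,650,-75,10,94,106)
im=topview(c,60,545,-60,150,600);cv2.imwrite('pics/w4top.png',im[:,:,::-1])
E
```

```text
t 16.35 pos [ 508.9 -135.1  169. ] jaw 76.15 tilt [-0.0476  0.0164] F [ 0.7  0.2 -0.3] w 24.9
shares total [-0.014  1.189  1.723] turn total 0.005 q [ 0.88  0.43 -0.85  1.83  0.35  1.09  1.23]
wing 581 [ 504.4 -134.8] [11.9 35.7] 75.8 z 87.5
batt top 1693 [590.7 -37.2] [36.9 60.3] 75.8 z 99.6
```

View pics/w4top.png

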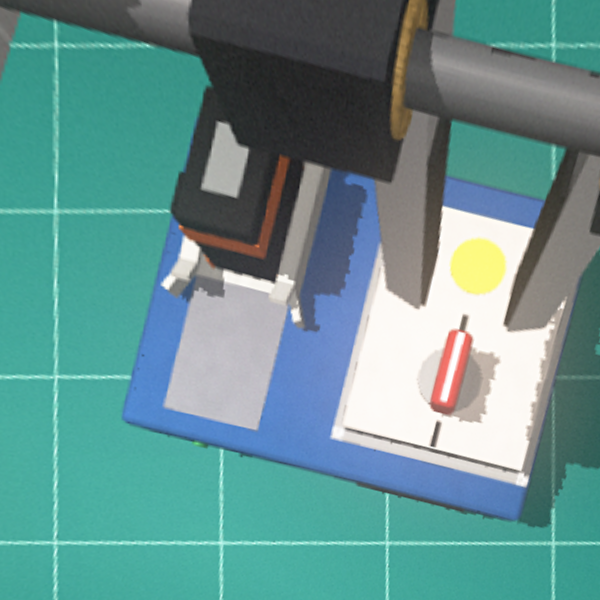

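The wing (452,372) is in line with the marks, the dot is at (478,266) and the battery hasn't moved. Next I'll shut the fingers and go above the dot.

Emit:
play_rows:
  steps:
    - {"dx": 0,"dy": 0.4,"dz": 0,"turn": 0,"gripper": -1}
    - {"dx": 0,"dy": 0.5,"dz": 0,"turn": 0,"gripper": -1}
    - {"dx": 0,"dy": 0.28,"dz": 0.4,"turn": 0,"gripper": -1}
    - {"dx": 0,"dy": 0,"dz": 0.7,"turn": 0,"gripper": -1}
    - {"dx": 0,"dy": 0,"dz": 0.5,"turn": 0,"gripper": -1}
    - {"dx": 0,"dy": 0,"dz": 0,"turn": 0,"gripper": -1}
    - {"dx": 0,"dy": 0,"dz": 0,"turn": 0,"gripper": -1}

```text
time: 17.1
ee_pos: [560.4, -148.5, 75.3]
tool_rot: [-0.024, 0.785, 0.619, -0.016]
force: [1.1, 0.0, 0.9]
grip_width: 0.005
```

```bash
python3 go.py 562.3 -148.5 60 76
```

```text
t 17.1 pos [ 560.4 -148.5   75.3] jaw 76.46 tilt [-0.0555  0.0181] F [1.1 0.  0.9] w 0.5
shares total [0.008 0.055 0.303] turn total 0.015 q [ 0.76  0.64 -0.75  1.77  0.49  0.99  1.15]
```

Emit:
play_rows:
  steps:
    - {"dx": 0,"dy": 0.03,"dz": 0.2,"turn": 0,"gripper": -1}
    - {"dx": 0,"dy": 0,"dz": 0.12,"turn": 0,"gripper": -1}
    - {"dx": 0,"dy": 0,"dz": 0.1,"turn": 0,"gripper": -1}

```text
time: 17.4
ee_pos: [562.0, -149.0, 55.5]
tool_rot: [-0.023, 0.785, 0.619, -0.015]
force: [-3.1, 1.1, 8.5]
grip_width: 0.001
```

```bash
python3 go.py 562.3 -148.5 52 76
```

```text
t 17.4 pos [ 562.  -149.    55.5] jaw 76.47 tilt [-0.0524  0.0168] F [-3.1  1.1  8.5] w 0.1
shares total [0.011 0.008 0.07 ] turn total 0.016 q [ 0.75  0.67 -0.73  1.77  0.52  0.96  1.13]
```

Emit:
play_rows:
  steps:
    - {"dx": 0,"dy": 0,"dz": 0.08,"turn": 0,"gripper": -1}
    - {"dx": 0,"dy": 0,"dz": 0.06,"turn": 0,"gripper": -1}
    - {"dx": 0,"dy": 0,"dz": 0.05,"turn": 0,"gripper": -1}

```text
time: 17.7
ee_pos: [562.3, -149.0, 51.6]
tool_rot: [-0.021, 0.785, 0.619, -0.016]
force: [-23.1, 2.2, 52.8]
grip_width: 0.005
```

```bash
python3 go.py 562.3 -148.5 52 76
```

```text
t 17.7 pos [ 562.3 -149.    51.6] jaw 76.47 tilt [-0.0514  0.0125] F [-23.1   2.2  52.8] w 0.5
shares total [ 0.01  -0.003 -0.007] turn total 0.016 q [ 0.74  0.67 -0.72  1.78  0.52  0.95  1.12]
```

Emit:
play_rows:
  steps:
    - {"dx": 0,"dy": 0,"dz": 0.025,"turn": 0,"gripper": -1}
    - {"dx": 0,"dy": 0,"dz": 0.025,"turn": 0,"gripper": -1}
    - {"dx": 0,"dy": 0,"dz": 0.025,"turn": 0,"gripper": -1}

```text
time: 18.0
ee_pos: [562.1, -149.0, 52.3]
tool_rot: [-0.019, 0.785, 0.619, -0.017]
force: [-6.9, 1.6, 18.0]
grip_width: 0.004
```

```bash
python3 go.py 562.3 -148.5 52 76; python3 - <<'E'
from wr import *
for i in range(6): c=capture('wrist')
s=bot.get_state();print(s['force'].round(1),s['ee_pos'].round(1),s['time'])
rect(c,'wing',475,535,-165,-105,75,92);rect(c,'batt top',540,650,-75,10,94,106);rect(c,'cover',470,540,-190,-110,48,64)
E
```

```text
t 18.0 pos [ 562.1 -149.    52.3] jaw 76.49 tilt [-0.0511  0.0088] F [-6.9  1.6 18. ] w 0.4
shares total [0.011 0.002 0.005] turn total 0.016 q [ 0.74  0.67 -0.72  1.78  0.53  0.95  1.12]
[-7.9  0.9 17.8] [ 562.1 -149.    52.2] 18.3
wing 1780 [ 504.7 -134.7] [12.1 36.1] 74.9 z 79.5
batt top 3664 [586.1 -35.6] [38.  50.1] 75.6 z 99.5
cover 13323 [ 505. -150.] [79.9 70. ] 90.0 z 51.9
```

```bash
python3 - <<'E'
from h import *
d=np.load('c0.npz')
for n,k in(('scene','a'),('side','b')):
    c=capture(n);W=cloud(c)
    for nm,x,y,z0 in(('batt',592,-37,94),('spool',461,224,30),('jar',597,231,45)):
        m=(abs(W[...,0]-x)<45)&(abs(W[...,1]-y)<45)&(W[...,2]>z0)&(W[...,2]<106)
        p=W[m].astype(np.float32)
        if len(p)>4:
            r=cv2.minAreaRect(p[:,:2]);print(n,nm,len(p),np.round(r[0],1),np.round(r[1],1),round(r[2],1))
    save(c,n+'_end')
E
```

```text
Traceback (most recent call last):
cv2.error: OpenCV(4.12.0) /io/opencv/modules/imgproc/src/convhull.cpp:143: error: (-215:Assertion failed) total >= 0 && (depth == CV_32F || depth == CV_32S) in function 'convexHull'
```

```bash
python3 - <<'E'
from h import *
for n in('scene','side'):
    c=capture(n);W=cloud(c);save(c,n+'_end')
    for nm,x,y,z0 in(('batt',592,-37,94),('spool',461,224,30),('jar',597,231,45)):
        m=(abs(W[...,0]-x)<45)&(abs(W[...,1]-y)<45)&(W[...,2]>z0)&(W[...,2]<106)
        p=np.ascontiguousarray(W[m][:,:2],dtype=np.float32)
        if len(p)>4:
            r=cv2.minAreaRect(p);print(n,nm,len(p),np.round(r[0],1),np.round(r[1],1),round(r[2],1))
E
```

```text
scene batt 235 [593.8 -36.3] [35.9 62.8] 76.2
scene spool 194 [462.5 223.1] [52.3 52.8] 67.7
scene jar 226 [597.5 229.5] [43.3 42.3] 16.8
side batt 142 [591.3 -34.1] [39.7 60.9] 78.6
side spool 234 [462.1 224.5] [50.9 50.8] 44.9
side jar 190 [595.1 232. ] [41.3 43.2] 54.2
```

View pics/scene_end.png

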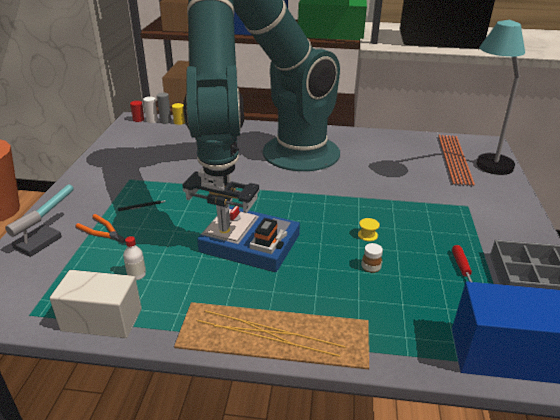

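The battery is home at (266,234), the gripper is pressing the cover at (225,230), and all the other things are where they started. Handing in.

```bash
python3 -c "
from h import *
s=bot.get_state();print(s['force'],s['ee_pos'],s['time']);print(hand_in())"
```

```text
[-8.2811292   0.44951871 18.77312952] [ 562.09581761 -148.96471124   52.23360448] 18.45
the job is handed in; nothing more can be done
None
```

The job is handed in at about 18.5 s of the 54 s allowed. The battery is in the shoe, the fastener is lined up, and the arm is still pressing the cover down on the yellow dot.

**What I did:**
- **Battery:** I slid it along the shoe to the end stop, then backed off about 2 mm so the detent could take it.
- **Fastener:** I pinched the wing and turned it about 73° clockwise.
- **Cover:** I pressed it flat with the fingers shut. The force briefly reached about 53 N on the fingers (57 N in all) before I eased it, below the 120 N wrist limit.

**Last checks:**
- **Cover:** its top measured 51.9 mm above the bench, against 60 mm at the start, so it is about 8 mm down. The arm was holding it with a steady 19 N or so.
- **Fastener:** it was within about 0.02 rad of the marks.
- **Battery:** right after I released it, it measured about 2 mm from its seat, straight to within about 0.01 rad. At the end the two fixed cameras put it about 2 to 4 mm from the seat and differed by about 3 mm.
- **Other things on the bench:** the spool and jar measured within about 2 mm of where they started. The other bystanders looked unmoved in the last scene picture.

**Not confirmed:**
- **Detent:** the roller itself could not be seen, so I judged it from where the battery sits.
- **Battery, wrist camera:** the last wrist view had the gripper hiding part of the battery, so I set that reading aside. The fixed cameras agreed with the earlier measurement.
- **Tool tilt:** the tool ended about 0.05 rad off vertical, which did not affect the press.

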